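# Hang the lipped cutlery caddy on the louvered panel

## Task

Of the two cutlery caddies on the drainer, take the one with the lip, carry it over the rail of the louvered hanging panel and, well clear of the end stop, lower it in hand until its lip has caught and rests on the rail. Then slide it along the rail until it presses lightly against the end stop, and leave it hanging there. Work gently, by feel: do not drop the caddy or force it against the panel, rail or stop (10 N is plenty), and leave everything else where it stands.

Things in the scene. Friction and masses are not known exactly. Their poses are not given: they have to be found in the camera images.
- caddy: white plastic cutlery caddy with a lip: open tub 90 (x) x 110 (y) x 80 mm high, 0.2 to 0.45 kg, standing on the worktop. Origin: centre of underside; z up. A lip runs along its whole +x rim (outer face of that wall at x = 45 mm). Hung on the panel, its x and y axes are parallel to the panel's
- caddy_handle (a point): point to grip in the caddy's handle, 130 mm straight above the caddy's origin. The handle is an upright plate in the middle of the tub, 12 mm thick (along x, grip across this), 50 mm wide (along y), its top 153 mm above the origin
- caddy_lip (a point): middle of the underside of the lip's 4 mm thick flange, at (49, 0, 77) mm in the caddy's frame. Below it, between the tub's wall (x = 45) and the tooth (x = 53), is a gap 8 mm wide and 15 mm deep, 110 mm long, that must go over the rail until the rail's top meets the flange
- caddy_tooth (a point): middle of the lower edge of the tooth, at (55, 0, 62) mm in the caddy's frame: the lip's downturned end, 4 mm thick (x = 53 to 57), reaching from the flange down to 62 mm above the origin, 110 mm long
- caddy_end (a point): point on the caddy's +y end face, the one that meets the stop: (0, 55, 60) mm in the caddy's frame
- panel: fixed upright aluminium panel, 360 mm wide (along its y), 190 mm high. Origin: on the worktop at mid width, in the plane of the back plate's front face; its front looks along its -x, z up. A steel rail (an upstanding louver lip, 330 mm long, 4 mm thick, x = -10 to -6 mm) runs along y. The rail's height differs each time and is not measured: its top is 110 to 150 mm above the worktop; feel for it
- panel_slot (a point): in the panel's frame (-3, 0, 150) mm: mid width of the 6 mm slot between rail and back plate that takes the tooth, at the highest height the rail's top can have. With the tooth's back touching the back plate (caddy origin at panel x = -57 mm) the lip goes over the rail with 2 mm to spare on either side
- panel_spacer (a point): in the panel's frame (-10, 0, 85) mm: top of the spacer board's front. The board stands 20 to 85 mm above the worktop, flush with the rail's front face; the hung caddy's lower back leans on it, by up to 0.06 rad
- stop: steel end stop, a 6 mm plate sticking out 51 mm from the back plate, 95 to 185 mm above the worktop, clamped 70 to 120 mm to the panel's +y side of its middle; firm to about 80 N. Origin: on its contact face (which looks along the panel's -y), in the back plate's plane, 140 mm above the worktop; axes parallel to the panel's
- plain_caddy: the other white cutlery caddy: same tub and handle (90 x 110 x 153 mm), but a plain rim without any lip. Leave alone. Origin: centre of underside
- mug: white mug, 76 mm across, 90 high; leave alone. Origin: centre of underside
- jar: glass jar with steel lid, 70 mm across, 100 high; leave alone. Origin: centre of underside
- bowl: blue bowl, 110 mm across, 50 high; leave alone. Origin: centre of underside
- tumbler: drinking glass, 64 mm across, 85 high; leave alone. Origin: centre of underside
- spatula: wooden spatula lying flat; leave alone
- canister: tall white and blue storage canister, 90 mm across, 150 high; leave alone. Origin: centre of underside
Mind the look-alikes: they are no part of the job. What is shaped like the caddy but orange is not meant.

How it is judged:
On the way, in this order (a step that is already met when the one before it is completed fails the run):
1. the caddy, still held, rests with its lip hooked on the rail, at least 15 mm clear of the end stop (x of caddy_lip in the frame of panel between -0.0115 and -0.0045 m and z of caddy_lip in the frame of panel between 0.107 and 0.155 m and angle between caddy's own z axis and vertical below 0.1 rad and angle between the x axis of caddy and the x axis of panel, either way round below 0.1 rad and y of caddy_end in the frame of stop below -0.015 m and contact force between caddy and panel above 1.5 N and contact force between caddy and the fingers above 1 N), for 0.15 s.
2. hooked on the rail, the caddy presses against the end stop with more than 1 N (x of caddy_lip in the frame of panel between -0.0115 and -0.0045 m and z of caddy_lip in the frame of panel between 0.107 and 0.155 m and angle between caddy's own z axis and vertical below 0.1 rad and angle between the x axis of caddy and the x axis of panel, either way round below 0.1 rad and contact force between caddy and stop above 1 N), for 0.15 s.
At the end, for the whole second after the job is handed in: the lipped caddy hangs free from the rail by its lip (lip within 3.5 mm of its place in front of the back plate, upright within 0.10 rad, parallel to the panel within 0.10 rad), its end within 4 mm of the end stop, released and at rest (x of caddy_lip in the frame of panel between -0.0115 and -0.0045 m and z of caddy_lip in the frame of panel between 0.107 and 0.155 m and angle between caddy's own z axis and vertical below 0.1 rad and angle between the x axis of caddy and the x axis of panel, either way round below 0.1 rad and y of caddy_end in the frame of stop between -0.004 and 0.002 m and linear speed of caddy below 0.01 m/s and angular speed of caddy below 0.1 rad/s and contact force between caddy and the fingers below 0.1 N); the robot touches nothing.
It fails at once if the caddy is dropped or forced against the panel, rail or stop with more than 20 N (contact force between caddy and panel above 20 N).
It fails at once if the caddy is tipped by more than 0.5 rad (angle between caddy's own z axis and vertical above 0.5 rad).
It fails at once if the robot pushes on the panel with more than 20 N (contact force between any of the fingers, the arm and panel above 20 N).
It fails at once if something else on the worktop is moved by more than 20 mm (distance of any of plain_caddy, mug, jar, bowl, tumbler, spatula, canister from where it was at the start of the episode above 0.02 m).
It also fails if it takes over 61 s, if anything falls off the work surface, if the arm or the gripper's body presses on something with over 40 N, if the wrist force passes 120 N, or if a joint passes its speed limit or range.

## Robot

A 6-joint arm with a two-finger parallel gripper is mounted at the origin on the work surface. World frame = base frame: x ahead of the robot, y to its left, z up, the work surface at z = 0. Lengths are in m, angles in rad, forces in N, time in s.
With the tool pointing down it reaches from about 0.375 to 0.825 m from the base axis. Payload 5.5 kg.
Tool frame: the origin (TCP) lies midway between the tips of the shut fingers; the grasp point (between the pads) lies bot.grasp_offset behind it (bot.grasp_offset is the distance from the TCP to the grasp point, in m); z points along the fingers, y is the line along which they close (so a half turn about z gives the same grasp; the last joint's range is limited). The gripper opens to 85 mm and grips with 20 to 120 N. Pads are 22 mm wide; open, the fingers measure 114 mm over their backs; the gripper's body (76 mm by 85 mm) begins 54 mm behind the grasp point. The pads swing forward as they close: fully open they stand 13 mm farther back than shut.
Start: joints at [-1.119, 0.314, -0.047, 1.21, 0, 1.571], TCP at [0.262, -0.54, 0.231] pointing down, gripper open.
Joint ranges: [-2.67, 2.67], [-0.69, 1.73], [-1.03, 1.25], [-2.08, 2.16], [-1.42, 1.45], [-3.14, 3.14]. Speed limits (rad/s): [2.39, 2.39, 3.01, 3.14, 3.14, 3.14].

## Interface

Orientations are given as a rotation vector (axis times angle).
In Python, from workcell import bot gives the robot as it stands. The module is installed in compiled form; this text tells all that it offers.
- The arm moves only by the tool carry_out, never from a script. Its argument "deltas" is a list of rows, each an object of numbers: "x", "y", "z": the shift along the tool's x, y, z in units of 40 mm (1.0 is 40 mm); "turn": the turn about the tool's z in units of 8 degrees (1.0 is 8 degrees). A call has 1 to 10 rows; each row shifts and turns the commanded pose from where the row before left it, along the tool's axes as they then stand; what a row does not reach is not made up. A row lasts 1/10 s, in which the tool goes at most 50 mm and 8.59 degrees, less where a joint would pass 70% of its speed; a pose out of reach is approached as far as the arm can. A call is refused whole if a number of a shift passes 1 or a number of a turn 1, either way. A call with a gripper value outside its range is refused whole. "jaw" is the opening, from -1 (shut) to 1 (fully open), set as the call begins (left out, the last holds). The fingers move at their own pace and stop on an object; "force" is the grip in N (left out, the last holds). Time passes only in rows, so rows that do not move let the fingers close. It gives the time, the measured TCP pose, the force, the opening and the grip force at its end, in the units of the state.
- bot.state(): the state, without advancing time (a new reading comes with each control period).
- bot.grab_frame(name): name is "scene" or "side" or "wrist"; returns a dict with "image" (384x512x3 uint8, red, green, blue), "range_z" (384x512 float32, m along the optical axis (not along the pixel's ray), 0 where there is no reading), "camera_matrix" (3x3 intrinsics, pixels), "R" (3x3) and "t" (3): a world point X has camera coordinates R X + t; the wrist camera has in their place "tool_from_camera" (4x4, takes a point from camera to tool coordinates, whose origin is the TCP and whose axes are the flange's). Camera axes: x right, y down, z forward; pixel columns grow to the right and rows downward; lengths in m; the calibration is good to about 2 mm. A picture is of the moment at which its call begins: read the wrist's pose just before it.
- bot.finish_job(): hands the job in; it is judged then, once.
The state is a dict: "t": time; "joint_positions": joint angles; "joint_velocities": joint speeds; "effort": joint torques, N m; "tcp_pos": TCP position; "tcp_rot": TCP orientation; "wrist_force": force on the tool from outside, world axes, zero at the start; "torque": the same for the moment, N m; "opening": opening from 0.0 (shut) to 1.0 (fully open); "gripper_force": force on a finger pad.
Only numpy, scipy, OpenCV 4.12 (cv2) and the standard library are available. Lean on these libraries where they do the work, as an engineer would, in place of code of your own. Each camera call takes 0.05 s, during which the arm holds its last target. There are 200 camera calls.

## Working session

There is one attempt and no reset: what is moved stays moved. The work goes in short steps, Python scripts to look and compute and a tool call to move; the robot and the scene stay as the last step left them, time stands still between calls to the robot, and variables do not carry over. Pictures are saved under pics/ and viewed, at most 10 in all, crops included, and the job is handed in when it is done.

Besides the shell and the picture viewer there is one more tool, called after "Request:" by a JSON object that holds its "op" and its "data", one argument or row to a line. carry_out: Moves the arm, as the interface text tells. Its arguments: {"type":"object","properties":{"deltas":{"type":"array","items":{"type":"object","properties":{"x":{"type":"number"},"y":{"type":"number"},"z":{"type":"number"},"turn":{"type":"number"}}}},"jaw":{"type":"number"},"force":{"type":"number"}},"required":["deltas"]}

```bash
mkdir -p pics; python3 - <<'E'
from workcell import bot
import numpy as np, cv2
s=bot.state(); print(s, bot.grasp_offset)
for n in ("scene","side"):
    f=bot.grab_frame(n); np.savez(f"{n}0.npz",**f); cv2.imwrite(f"pics/{n}0.png",f["image"][:,:,::-1])
    C=-f["R"].T@f["t"]; print(n,C,f["R"][2],f["camera_matrix"][0,0])
E
```

```text
{'t': 0.0, 'joint_positions': array([-1.11901120e+00,  3.14208061e-01, -4.80809898e-02,  1.21020667e+00,
       -1.52860465e-05,  1.57081129e+00]), 'joint_velocities': array([ 0.00023017,  0.00166685,  0.00175213, -0.00155637,  0.00030068,
        0.00050186]), 'effort': array([-1.20081710e-03, -5.39594185e+01,  3.39746225e+01,  1.89879339e-02,
       -8.53297183e-05, -2.35648216e-06]), 'tcp_pos': array([ 0.26168439, -0.53927945,  0.2304445 ]), 'tcp_rot': array([-3.06017358e+00, -7.03249347e-01,  6.20975883e-04]), 'wrist_force': array([ 0.17460499, -0.13107955,  0.02672184]), 'torque': array([-0.00274374, -0.01576173,  0.0321119 ]), 'gripper_force': 0.0, 'opening': 1.0031319440551574} 0.0187
scene [ 1.07414045 -0.1827023   1.05458239] [-0.47373485  0.13997229 -0.86947286] 350.5237101092217
side [0.1663211  0.78838771 0.70885715] [ 0.34009943 -0.76529523 -0.54649391] 462.10063644516003
```

View pics/scene0.png

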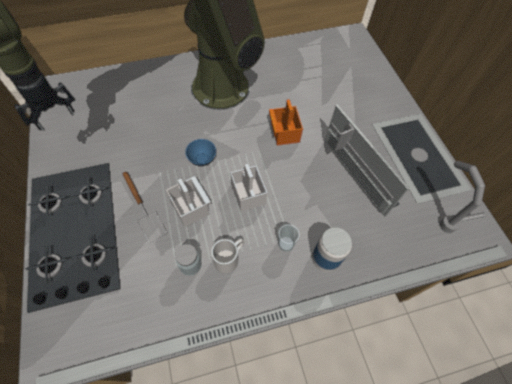

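View pics/side0.png

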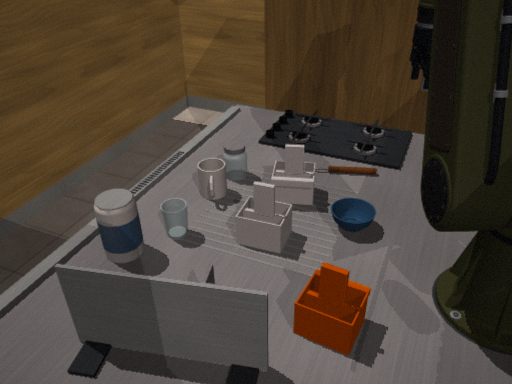

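Scene: white caddies sit at about (188,195) and (249,187), with the orange decoy at (286,125), the panel at (365,160) and its stop at (340,130). The side view shows the panel from behind. Next I'll fuse the clouds and crop the caddies.

```bash
cat > h.py <<'E'
import numpy as np, cv2
def cloud(f):
    K=f["camera_matrix"]; Z=f["range_z"]; v,u=np.indices(Z.shape)
    P=np.stack([(u-K[0,2])/K[0,0]*Z,(v-K[1,2])/K[1,1]*Z,Z],-1)
    if "R" in f: W=(P-f["t"])@f["R"]
    else: W=P
    W=W.copy(); W[Z==0]=np.nan
    return W
E
python3 - <<'E'
from h import *
S=np.load("scene0.npz"); D=np.load("side0.npz"); W=cloud(S); V=cloud(D)
for p in [(188,195),(249,187),(286,125),(340,130),(365,160),(220,300)]: print(p,W[p[1],p[0]].round(3))
# crops
a=cv2.resize(S["image"][160:225,155:280,::-1],(750,390),interpolation=cv2.INTER_CUBIC); cv2.imwrite("pics/c1.png",a)
for nm,X in (("scene",W),("side",V)):
    for c in ((188,195),(249,187)):
        q=W[c[1],c[0],:2]
        m=(np.abs(X[...,:2]-q)<.12).all(-1)&(X[...,2]>.072)&(X[...,2]<.09)
        P=X[m]; 
        if len(P)>5:
            r=cv2.minAreaRect(P[:,:2].astype(np.float32)*1000); print(nm,c,len(P),r,P[:,2].mean())
        m=(np.abs(X[...,:2]-q)<.12).all(-1)&(X[...,2]>.11); P=X[m]
        if len(P)>5: print("  handle",len(P),cv2.minAreaRect(P[:,:2].astype(np.float32)*1000),P[:,2].max())
# panel
X=np.concatenate([W.reshape(-1,3),V.reshape(-1,3)])
m=(X[:,1]>.2)&(X[:,2]>.17)&(X[:,2]<.2)
print("paneltop",m.sum(),cv2.minAreaRect(X[m][:,:2].astype(np.float32)*1000))
E
```

```text
(188, 195) [ 0.542 -0.217  0.13 ]
(249, 187) [ 0.541 -0.026  0.092]
(286, 125) [0.305 0.179 0.059]
(340, 130) [0.417 0.33  0.115]
(365, 160) [0.557 0.357 0.122]
(220, 300) [ 0.838 -0.194  0.001]
scene (188, 195) 338 ((516.6773681640625, -219.00390625), (112.94406127929688, 102.63990020751953), 15.331219673156738) 0.07984765883496305
  handle 108 ((519.1802368164062, -224.87448120117188), (49.91946792602539, 12.31820011138916), 15.399736404418945) 0.156397820501633
scene (249, 187) 229 ((517.768310546875, -21.845645904541016), (112.82069396972656, 90.41706085205078), 3.4816792011260986) 0.07834282444633396
  handle 112 ((518.9904174804688, -22.285369873046875), (49.90768051147461, 12.268431663513184), 2.4131040573120117) 0.15656649474005585
side (188, 195) 491 ((515.0420532226562, -218.47447204589844), (110.09102630615234, 108.70813751220703), 15.575811386108398) 0.07869891007722189
  handle 307 ((515.923828125, -222.84109497070312), (48.1802864074707, 19.510406494140625), 18.47613525390625) 0.15521462127848326
side (249, 187) 531 ((516.5335083007812, -20.180435180664062), (111.89347076416016, 95.05304718017578), 3.2556755542755127) 0.077768899746201
  handle 398 ((516.354248046875, -19.181228637695312), (50.484256744384766, 16.922903060913086), 3.413956642150879) 0.1551334842547739
paneltop 4435 ((435.10601806640625, 703.8316040039062), (516.7178955078125, 827.4515380859375), 30.985990524291992)
```

View pics/c1.png

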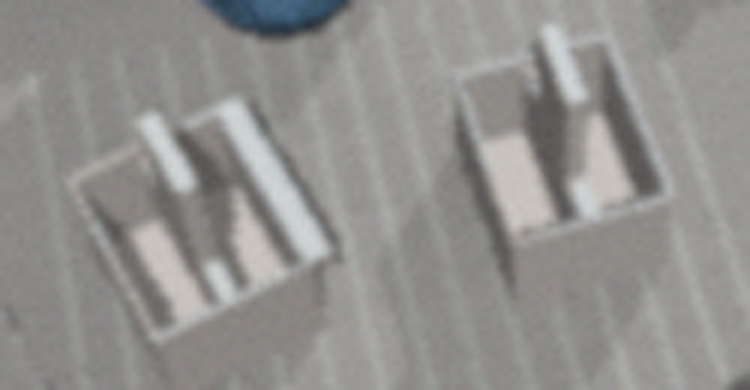

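The left caddy, (188,195), has the lip: a wide white bar on its right (world +y) side. Its rim measures 102.6 mm against 90 mm for the right one. Now I'll measure the panel.

```bash
python3 - <<'E'
from h import *
S=np.load("scene0.npz"); D=np.load("side0.npz"); W=cloud(S); V=cloud(D)
box=lambda X,z0,z1:X[(X[...,0]>.3)&(X[...,0]<.8)&(X[...,1]>.22)&(X[...,1]<.5)&(X[...,2]>z0)&(X[...,2]<z1)]
for nm,X in(("scene",W),("side",V)):
    P=box(X,.186,.2); print(nm,len(P), len(P) and cv2.minAreaRect(P[:,:2].astype(np.float32)*1000))
# back plate front: fit from scene by top
P=np.concatenate([box(W,.186,.2),box(V,.186,.2)]); c=P[:,:2].mean(0); 
vx,vy,x0,y0=cv2.fitLine(P[:,:2].astype(np.float32),cv2.DIST_HUBER,0,.01,.01).ravel(); 
ey=np.array([vx,vy]); ey=ey if ey[0]<0 else -ey
ex=np.array([ey[1],-ey[0]]);print("ey",ey,"ex",ex,"ang ex",np.degrees(np.arctan2(ex[1],ex[0])))
o=np.array([x0,y0])
X=box(W,.05,.21); q=(X[:,:2]-o); a=q@ex; b=q@ey
print("top b range", np.percentile(((P[:,:2]-o)@ey),[0,1,99,100]))
# profile: for mid b, list depth a vs z histogram
for z in np.arange(.06,.2,.006):
    m=(np.abs(X[:,2]-z)<.003)&(b>-.17)&(b<.06)
    if m.sum()>3: print(z.round(3),m.sum(),(np.percentile(a[m],[2,25,50,75,98])*1000).round(1), (np.percentile(b[m],[0,100])*1000).round())
m=(a<-.02)&(X[:,2]>.1);print("stop",m.sum(),(np.percentile(b[m],[0,5,50,95,100])*1000).round(1),a[m].min(),X[m][:,2].max())
E
python3 - <<'E'
import cv2,numpy as np
S=np.load("scene0.npz"); cv2.imwrite("pics/c2.png",cv2.resize(S["image"][95:220,310:420,::-1],(528,600),interpolation=cv2.INTER_CUBIC))
E
```

```text
scene 334 ((546.671142578125, 337.7855224609375), (358.5664978027344, 51.554771423339844), 12.336799621582031)
side 1093 ((545.271728515625, 336.0316162109375), (359.5337829589844, 58.48344039916992), 12.179991722106934)
ey [-0.9772485  -0.21209769] ex [-0.21209769  0.9772485 ] ang ex 102.2453
top b range [-0.2116545  -0.20642937  0.14526824  0.1490838 ]
0.06 52 [-17.5 -16.1 -14.9 -14.3 -12.7] [-167.   57.]
0.066 77 [-17.9 -16.3 -15.1 -14.2 -12.7] [-166.   51.]
0.072 54 [-17.  -15.6 -14.8 -14.2 -12.5] [-168.   49.]
0.078 83 [-17.8 -15.8 -14.7 -13.9 -10.5] [-169.   50.]
0.084 172 [-16.6 -13.9 -11.3  -8.4  -5.2] [-169.   45.]
0.09 23 [-17.4 -14.6 -11.2  -9.2  -7.5] [-168.   44.]
0.096 9 [-46.2 -38.8 -13.5 -12.9 -12.4] [-152.   41.]
0.102 64 [-52.6 -15.7 -14.6 -13.6 -12.4] [-166.   41.]
0.108 94 [-55.  -16.1 -14.8 -13.5  -2.8] [-169.   44.]
0.114 137 [-46.  -15.4 -13.7  -4.6  -2.6] [-167.   42.]
0.12 170 [-45.9 -14.6 -12.5  -5.3  -3.1] [-170.   47.]
0.126 94 [-53.3  -6.9  -5.3  -4.3  -2.8] [-166.   42.]
0.132 87 [-50.2  -6.   -4.9  -4.   -2.5] [-169.   43.]
0.138 85 [-56.2  -6.1  -5.   -4.1  -2.8] [-168.   43.]
0.144 83 [-52.5  -5.7  -4.8  -4.1  -2.6] [-166.   44.]
0.15 94 [-48.   -6.3  -5.1  -4.1  -2.8] [-169.   42.]
0.156 86 [-53.8  -5.9  -4.8  -4.2  -2.6] [-169.   43.]
0.162 79 [-54.9  -6.5  -5.   -4.3  -2.8] [-168.   46.]
0.168 102 [-49.5  -6.6  -5.2  -4.1  -1.8] [-168.   58.]
0.174 105 [-54.   -6.6  -4.9  -3.9  -2.4] [-169.   59.]
0.18 94 [-52.7  -6.5  -4.8  -4.1  -2.8] [-168.   59.]
0.186 158 [-47.   -6.1  -4.9  -2.6   2.9] [-167.   58.]
0.192 124 [-6.8 -4.2 -2.3 -0.1  2.7] [-169.   57.]
stop 156 [37.4 38.2 40.  44.2 57.6] -0.05793974733930368 0.18915260695525823
```

View pics/c2.png

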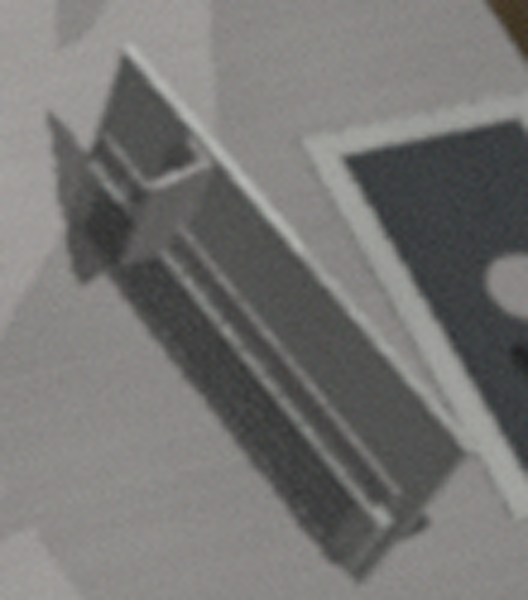

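```bash
python3 - <<'E'
from h import *
S=np.load("scene0.npz"); D=np.load("side0.npz"); W=cloud(S); V=cloud(D)
def fit(P,n=4):
    for _ in range(n):
        l=cv2.fitLine(P[:,:2].astype(np.float32),cv2.DIST_HUBER,0,1e-4,1e-4).ravel(); ey=l[:2]*(-np.sign(l[0])); ex=np.array([ey[1],-ey[0]])
        r=(P[:,:2]-l[2:])@ex; P=P[np.abs(r-np.median(r))<.004]
    return ey,ex,l[2:],len(P),r.std()
ex0=np.array([-.212,.977]);ey0=np.array([-.977,-.212]);o=np.array([.5467,.3378])
def sel(X,z0,z1,a0,a1,b0,b1):
    X=X.reshape(-1,3);X=X[~np.isnan(X[:,0])]; q=X[:,:2]-o;a=q@ex0;b=q@ey0
    return X[(a>a0)&(a<a1)&(b>b0)&(b<b1)&(X[:,2]>z0)&(X[:,2]<z1)]
for nm,P in(("front face scene",sel(W,.135,.184,0.0,.04,-.17,.03)),("rail/spacer front scene",sel(W,.06,.118,-.03,.03,-.17,.03)),("back side",sel(V,.04,.18,-.03,.06,-.17,.17))):
    ey,ex,c,n,s=fit(P); print(nm,n,s,"yaw ex",np.degrees(np.arctan2(ex[1],ex[0])),"c",c,"ex.c",ex@c)
# panel ends (top edge), both cams, along ey
ang=np.radians(102.2);ex=np.array([np.cos(ang),np.sin(ang)]);ey=np.array([-ex[1],ex[0]])
for X in(W,V):
    P=sel(X,.15,.2,-.03,.04,-.25,.25); t=P[:,:2]@ey; print("ends",t.min(),t.max(),t.max()-t.min(), "zmax",P[:,2].max())
for X in(W,V):
    P=sel(X,.1,.186,-.04,-.005,-.02,.15);t=P[:,:2]@ey;print("stop y",len(t),np.percentile(t,[0,10,50,90,100]))
# caddy
def cad(X,z0,z1,r=.1):
    P=X.reshape(-1,3);P=P[(np.abs(P[:,:2]-[.517,-.222])<r).all(1)&(P[:,2]>z0)&(P[:,2]<z1)];return P
for X in (W,V):
  for z in((.145,.165),(.072,.09),(.1,.165)):
    P=cad(X,*z)
    print(z,len(P),cv2.minAreaRect(P[:,:2].astype(np.float32)*1000),np.percentile(P[:,2],[50,98]))
E
```

```text
front face scene 617 0.0011708188651903086 yaw ex 102.31517 c [0.6148652 0.3706964] ex.c 0.23102227
rail/spacer front scene 529 0.001390428788045306 yaw ex 102.53471 c [0.61200327 0.3599353 ] ex.c 0.21853235
back side 10639 0.0008479209816413062 yaw ex 102.37831 c [0.53519356 0.36121947] ex.c 0.2380952
ends -0.7849527457501155 -0.4245953636632503 0.36035738208686524 zmax 0.19473153700796458
ends -0.7848666982695671 -0.4241132317158199 0.36075346655374724 zmax 0.1928847248781016
stop y 125 [-0.53597135 -0.53462505 -0.53331199 -0.53018521 -0.52661767]
stop y 111 [-0.53283065 -0.53123908 -0.52745673 -0.52691743 -0.52663628]
(0.145, 0.165) 66 ((519.334228515625, -224.82777404785156), (49.68857955932617, 12.025857925415039), 14.753103256225586) [0.15331718 0.15616605]
(0.072, 0.09) 338 ((516.6773681640625, -219.00390625), (112.94406127929688, 102.63990020751953), 15.331219673156738) [0.08044513 0.08566406]
(0.1, 0.165) 120 ((519.939453125, -224.66539001464844), (51.7767333984375, 12.31820011138916), 15.399736404418945) [0.14913432 0.15591555]
(0.145, 0.165) 86 ((516.7496948242188, -223.3442840576172), (46.93263626098633, 18.03240966796875), 18.476133346557617) [0.1505563 0.1544449]
(0.072, 0.09) 491 ((515.0420532226562, -218.47447204589844), (110.09102630615234, 108.70813751220703), 15.575811386108398) [0.07926496 0.08837873]
(0.1, 0.165) 373 ((515.7115478515625, -222.9120330810547), (48.628028869628906, 19.510406494140625), 18.476133346557617) [0.12857824 0.15353927]
```

Request:
{"op": "carry_out", "data": {
  "deltas": [
    {"turn": -1,"z": -0.5},
    {"turn": -1,"z": -0.5},
    {"turn": -1},
    {"turn": -1}
  ]
}}

```text
$.deltas[0]: bad value
```

```bash
cat >> h.py <<'E'
from scipy.spatial.transform import Rotation as Ro
def tool(s): 
    R=Ro.from_rotvec(s["tcp_rot"]).as_matrix(); return R, np.degrees(np.arctan2(R[1,0],R[0,0]))
ANG=np.radians(102.35); EX=np.array([np.cos(ANG),np.sin(ANG),0]); EY=np.array([-EX[1],EX[0],0])
PO=np.array([.5414,.3551,0])
def show(s):
    R,y=tool(s); d=s["tcp_pos"]-PO
    print("t %.2f tcp"%s["t"],s["tcp_pos"].round(4),"yaw %.2f tilt %.3f"%(y,np.degrees(np.arccos(-R[2,2]))),"panel",(np.r_[d@EX,d@EY,d[2]]*1000).round(1),
    "F",s["wrist_force"].round(2),"Fp",np.round([s["wrist_force"]@EX,s["wrist_force"]@EY],2),"T",s["torque"].round(3),"open",round(s["opening"],3),"g",s["gripper_force"],"j",s["joint_positions"].round(2))
E
python3 -c "
from h import *; from workcell import bot; show(bot.state())"
```

```text
t 0.10 tcp [ 0.2617 -0.5394  0.2305] yaw 25.88 tilt 0.086 panel [-813.9  464.5  230.5] F [-0.49  0.25  1.4 ] Fp [0.35 0.42] T [ 0.001  0.006 -0.02 ] open 1.002 g 0.0 j [-1.12  0.31 -0.05  1.21 -0.    1.57]
```

Request:
{"op": "carry_out", "data": {
  "deltas": [
    {"x": 0.0,"y": 0.0,"z": -0.5,"turn": -1.0},
    {"x": 0.0,"y": 0.0,"z": -0.5,"turn": -1.0},
    {"x": 0.0,"y": 0.0,"z": 0.0,"turn": -1.0},
    {"x": 0.0,"y": 0.0,"z": 0.0,"turn": -1.0}
  ]
}}

```text
t: 0.5
tcp_pos: [0.2621, -0.54, 0.2717]
tcp_rot: [2.744, 1.528, -0.0]
wrist_force: [-0.5, -0.5, -0.5]
opening: 1.0
gripper_force: 0.0
```

```bash
python3 -c "
from h import *; from workcell import bot; show(bot.state())"
```

```text
t 0.50 tcp [ 0.2621 -0.54    0.2717] yaw 58.22 tilt 0.039 panel [-814.6  464.3  271.7] F [-0.46 -0.5  -0.47] Fp [-0.39  0.56] T [ 0.014 -0.046  0.019] open 1.0 g 0.0 j [-1.12  0.3   0.03  1.3  -0.    1.01]
```

Request:
{"op": "carry_out", "data": {
  "deltas": [
    {"x": 0.0,"y": 0.0,"z": 0.0,"turn": -1.0},
    {"x": 0.0,"y": 0.0,"z": 0.0,"turn": -1.0},
    {"x": 0.0,"y": 0.0,"z": 0.0,"turn": -1.0},
    {"x": 0.0,"y": 0.0,"z": 0.0,"turn": -1.0},
    {"x": 0.0,"y": 0.0,"z": 0.0,"turn": -1.0},
    {"x": 0.0,"y": 0.0,"z": 0.0,"turn": -1.0},
    {"x": 0.0,"y": 0.0,"z": 0.0,"turn": -1.0},
    {"x": 0.0,"y": 0.0,"z": 0.0,"turn": -1.0},
    {"x": 0.0,"y": 0.0,"z": 0.0,"turn": -1.0},
    {"x": 0.0,"y": 0.0,"z": 0.0,"turn": -1.0}
  ]
}}

```text
t: 1.5
tcp_pos: [0.2618, -0.5395, 0.2708]
tcp_rot: [-1.12, -2.934, -0.001]
wrist_force: [-0.4, -0.6, 0.7]
opening: 0.997
gripper_force: 0.0
```

Request:
{"op": "carry_out", "data": {
  "deltas": [
    {"x": 0.0,"y": 0.0,"z": 0.0,"turn": -1.0},
    {"x": 0.0,"y": 0.0,"z": 0.0,"turn": -1.0},
    {"x": 0.0,"y": 0.0,"z": 0.0,"turn": -1.0},
    {"x": 0.0,"y": 0.0,"z": 0.0,"turn": -1.0},
    {"x": 0.0,"y": 0.0,"z": 0.0,"turn": -1.0},
    {"x": 0.0,"y": 0.0,"z": 0.0,"turn": -1.0},
    {"x": 0.0,"y": 0.0,"z": 0.0,"turn": -1.0},
    {"x": 0.0,"y": 0.0,"z": 0.0,"turn": -0.15},
    {"x": 0.0,"y": 0.0,"z": 0.0,"turn": 0.0}
  ]
}}

```text
t: 2.4
tcp_pos: [0.2619, -0.5396, 0.271]
tcp_rot: [0.409, -3.115, -0.001]
wrist_force: [0.1, -0.3, 0.0]
opening: 1.003
gripper_force: 0.0
```

```bash
cat >> h.py <<'E'
def go(s,T):
    R,_=tool(s); print("delta units",((R.T@(np.array(T)-s["tcp_pos"]))/.04).round(3))
E
python3 -c "
from h import *; from workcell import bot; s=bot.state(); show(s); go(s,[.518,-.2243,.255]); go(s,[.518,-.2243,.1113])"
```

```text
t 2.40 tcp [ 0.2619 -0.5396  0.271 ] yaw -165.06 tilt 0.039 panel [-814.2  464.4  271. ] F [ 0.08 -0.29  0.02] Fp [-0.3  -0.02] T [-0.012  0.012  0.031] open 1.003 g 0.0 j [-1.12  0.3   0.03  1.3  -0.   -1.38]
delta units [-8.22   5.964  0.402]
delta units [-8.22   5.962  3.995]
```

Request:
{"op": "carry_out", "data": {
  "deltas": [
    {"x": -0.8,"y": 0.58,"z": 0.0,"turn": 0.0},
    {"x": -0.8,"y": 0.58,"z": 0.0,"turn": 0.0},
    {"x": -0.8,"y": 0.58,"z": 0.0,"turn": 0.0},
    {"x": -0.8,"y": 0.58,"z": 0.0,"turn": 0.0},
    {"x": -0.8,"y": 0.58,"z": 0.0,"turn": 0.0},
    {"x": -0.8,"y": 0.58,"z": 0.0,"turn": 0.0},
    {"x": -0.8,"y": 0.58,"z": 0.0,"turn": 0.0},
    {"x": -0.8,"y": 0.58,"z": 0.0,"turn": 0.0},
    {"x": -0.8,"y": 0.58,"z": 0.0,"turn": 0.0},
    {"x": -0.8,"y": 0.58,"z": 0.0,"turn": 0.0}
  ]
}}

```text
t: 3.4
tcp_pos: [0.5113, -0.2311, 0.2713]
tcp_rot: [-0.408, 3.115, -0.0]
wrist_force: [-0.3, -0.1, 0.5]
opening: 1.001
gripper_force: 0.0
```

Request:
{"op": "carry_out", "data": {
  "deltas": [
    {"x": -0.22,"y": 0.16,"z": 0.0,"turn": 0.0},
    {"x": 0.0,"y": 0.0,"z": 0.0,"turn": 0.0},
    {"x": 0.0,"y": 0.0,"z": 0.0,"turn": 0.0},
    {"x": 0.0,"y": 0.0,"z": 0.0,"turn": 0.0}
  ]
}}

```text
t: 3.8
tcp_pos: [0.5165, -0.2251, 0.2713]
tcp_rot: [0.409, -3.114, 0.0]
wrist_force: [-0.3, -0.6, -0.1]
opening: 0.997
gripper_force: 0.0
```

```bash
python3 - <<'E'
from h import *; from workcell import bot
s=bot.state(); show(s); go(s,[.518,-.2243,.1113])
f=bot.grab_frame("wrist"); np.savez("w1.npz",**f); cv2.imwrite("pics/w1.png",f["image"][:,:,::-1])
T=f["tool_from_camera"]; print(T.round(3))
P=cloud(f).reshape(-1,3); P=P[~np.isnan(P[:,0])]; P=P@T[:3,:3].T+T[:3,3]
R,_=tool(s); X=P@R.T+s["tcp_pos"]
near=(np.abs(X[:,:2]-[.518,-.224])<.09).all(1)
for z in((.148,.165),(.125,.165),(.076,.09)):
    m=near&(X[:,2]>z[0])&(X[:,2]<z[1]); 
    if m.sum()>5: print(z,m.sum(),"world",cv2.minAreaRect(X[m][:,:2].astype(np.float32)*1000),"tool",cv2.minAreaRect(P[m][:,:2].astype(np.float32)*1000),np.median(X[m][:,2]))
E
```

```text
t 3.80 tcp [ 0.5165 -0.2251  0.2713] yaw -165.04 tilt 0.030 panel [-561.5  148.4  271.3] F [-0.27 -0.56 -0.13] Fp [-0.49  0.39] T [-0.059  0.048  0.087] open 0.997 g 0.0 j [-0.41  0.23 -0.06  1.28 -0.   -0.67]
delta units [-0.043  0.012  4.   ]
[[-0.001 -0.966 -0.258  0.065]
 [ 1.    -0.001 -0.     0.002]
 [-0.    -0.258  0.966 -0.144]
 [ 0.     0.     0.     1.   ]]
(0.148, 0.165) 731 world ((517.1024780273438, -223.30572509765625), (49.77262878417969, 11.435646057128906), 15.121610641479492) tool ((-1.0873146057128906, 1.6504368782043457), (11.436084747314453, 49.77138137817383), 89.83833312988281) 0.15419723737311108
(0.125, 0.165) 772 world ((517.0840454101562, -223.33123779296875), (49.8299560546875, 11.809544563293457), 14.655155181884766) tool ((-1.0642204284667969, 1.6309895515441895), (49.82613754272461, 11.81258773803711), 0.3096034824848175) 0.15414673574062676
(0.076, 0.09) 2243 world ((515.920654296875, -216.96766662597656), (110.39253997802734, 102.19573211669922), 15.411721229553223) tool ((-1.6165809631347656, 8.093852996826172), (102.19513702392578, 110.39102935791016), 89.54771423339844) 0.08194938700337931
```

View pics/w1.png

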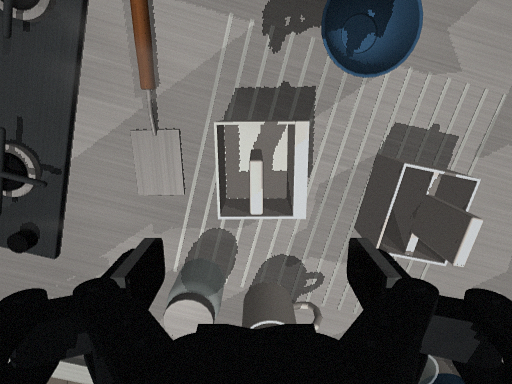

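The wrist view shows the lipped caddy at about (262,170), with its lip on the right and the handle at (257,182). The handle is off by about (-1.1, +1.7) mm in tool axes, so I'll correct that and descend.

Request:
{"op": "carry_out", "data": {
  "deltas": [
    {"x": -0.03,"y": 0.043,"z": 0.6,"turn": 0.0},
    {"x": 0.0,"y": 0.0,"z": 0.8,"turn": 0.0},
    {"x": 0.0,"y": 0.0,"z": 0.8,"turn": 0.0},
    {"x": 0.0,"y": 0.0,"z": 0.8,"turn": 0.0},
    {"x": 0.0,"y": 0.0,"z": 0.6,"turn": 0.0},
    {"x": 0.0,"y": 0.0,"z": 0.4,"turn": 0.0},
    {"x": 0.0,"y": 0.0,"z": 0.0,"turn": 0.0},
    {"x": 0.0,"y": 0.0,"z": 0.0,"turn": 0.0}
  ]
}}

```text
t: 4.65
tcp_pos: [0.5177, -0.2228, 0.1117]
tcp_rot: [0.41, -3.115, 0.0]
wrist_force: [0.3, 0.3, -0.2]
opening: 0.998
gripper_force: 0.0
```

Request:
{"op": "carry_out", "data": {
  "deltas": [
    {"x": 0.0,"y": 0.0,"z": 0.0,"turn": 0.0},
    {"x": 0.0,"y": 0.0,"z": 0.0,"turn": 0.0},
    {"x": 0.0,"y": 0.0,"z": 0.0,"turn": 0.0},
    {"x": 0.0,"y": 0.0,"z": 0.0,"turn": 0.0},
    {"x": 0.0,"y": 0.0,"z": 0.0,"turn": 0.0},
    {"x": 0.0,"y": 0.0,"z": 0.0,"turn": 0.0},
    {"x": 0.0,"y": 0.0,"z": 0.0,"turn": 0.0},
    {"x": 0.0,"y": 0.0,"z": 0.0,"turn": 0.0},
    {"x": 0.0,"y": 0.0,"z": 0.0,"turn": 0.0},
    {"x": 0.0,"y": 0.0,"z": 0.0,"turn": 0.0}
  ],
  "jaw": -1,
  "force": 40
}}

```text
t: 5.65
tcp_pos: [0.518, -0.2221, 0.1112]
tcp_rot: [0.412, -3.114, 0.0]
wrist_force: [0.3, 0.5, 0.0]
opening: 0.135
gripper_force: 43.3
```

```bash
python3 -c "
from h import *; from workcell import bot; s=bot.state(); show(s)"
```

```text
t 5.65 tcp [ 0.518  -0.2221  0.1112] yaw -164.91 tilt 0.008 panel [-558.8  146.3  111.2] F [0.27 0.5  0.02] Fp [ 0.43 -0.38] T [-0.074  0.039  0.028] open 0.135 g 43.320749402046204 j [-0.4   0.32 -0.32  0.93 -0.   -0.67]
```

Request:
{"op": "carry_out", "data": {
  "deltas": [
    {"x": 0.0,"y": 0.0,"z": -0.2,"turn": 0.0},
    {"x": 0.0,"y": 0.0,"z": -0.4,"turn": 0.0},
    {"x": 0.0,"y": 0.0,"z": -0.7,"turn": 0.0},
    {"x": 0.0,"y": 0.0,"z": -0.8,"turn": 0.0},
    {"x": 0.0,"y": 0.0,"z": -0.8,"turn": 0.0},
    {"x": 0.0,"y": 0.0,"z": -0.8,"turn": 0.0},
    {"x": 0.0,"y": 0.0,"z": -0.7,"turn": 0.0},
    {"x": 0.0,"y": 0.0,"z": -0.4,"turn": 0.37},
    {"x": 0.0,"y": 0.0,"z": 0.0,"turn": 0.0},
    {"x": 0.0,"y": 0.0,"z": 0.0,"turn": 0.0}
  ]
}}

```text
t: 6.65
tcp_pos: [0.5179, -0.2219, 0.3029]
tcp_rot: [0.334, -3.124, -0.0]
wrist_force: [-0.5, 0.0, -4.0]
opening: 0.136
gripper_force: 42.9
```

```bash
python3 - <<'E'
from h import *; from workcell import bot
s=bot.state(); show(s)
T=PO-EX*.090-EY*.040; T[2]=s["tcp_pos"][2]; print(T,np.hypot(*T[:2])); go(s,T)
f=bot.grab_frame("wrist"); cv2.imwrite("pics/w2.png",f["image"][:,:,::-1])
M=f["tool_from_camera"]; P=cloud(f).reshape(-1,3); P=P[~np.isnan(P[:,0])]; P=P@M[:3,:3].T+M[:3,3]
gz=P[:,2]+.0187 # below tcp
for z0,z1 in((.045,.060),(.068,.095)):   # rim: grasp 130 -> rim 81 is 49 below grasp => 30 below tcp
    pass
for z0,z1 in((.022,.042),):
    m=(P[:,2]>z0)&(P[:,2]<z1)&(np.abs(P[:,0])<.08)&(np.abs(P[:,1])<.08); print(m.sum(),cv2.minAreaRect(P[m][:,:2].astype(np.float32)*1000),np.median(P[m][:,2]))
    q=P[m]; l=q[(q[:,1]>.03)]; 
    print("lip z vs x slope",np.polyfit(l[:,0],l[:,2],1), "z vs y", np.polyfit(q[:,1],q[:,2],1))
E
```

```text
t 6.65 tcp [ 0.5179 -0.2219  0.3029] yaw -167.81 tilt 0.025 panel [-558.6  146.4  302.9] F [-0.51  0.04 -3.98] Fp [0.14 0.49] T [ 0.016  0.012 -0.017] open 0.136 g 42.87180304527283 j [-0.4   0.23 -0.    1.34  0.   -0.62]
[0.59972384 0.27573798 0.30286487] 0.6600758395027946
delta units [-4.6270e+00  1.1729e+01  3.0000e-03]
7560 ((7.429893493652344, 7.354930877685547), (102.63187408447266, 98.0934066772461), 89.89947509765625) 0.02955481501673285
lip z vs x slope [-0.005737   0.0300575] z vs y [-0.03363247  0.03184184]
```

Request:
{"op": "carry_out", "data": {
  "deltas": [
    {"x": -0.1,"y": 0.3,"z": 0.0,"turn": 0.0},
    {"x": -0.3,"y": 0.7,"z": 0.0,"turn": 0.0},
    {"x": -0.4,"y": 1.0,"z": 0.0,"turn": 0.0},
    {"x": -0.4,"y": 1.0,"z": 0.0,"turn": 0.0},
    {"x": -0.4,"y": 1.0,"z": 0.0,"turn": 0.0},
    {"x": -0.4,"y": 1.0,"z": 0.0,"turn": 0.0},
    {"x": -0.4,"y": 1.0,"z": 0.0,"turn": 0.0},
    {"x": -0.4,"y": 1.0,"z": 0.0,"turn": 0.0},
    {"x": -0.4,"y": 1.0,"z": 0.0,"turn": 0.0},
    {"x": -0.4,"y": 1.0,"z": 0.0,"turn": 0.0}
  ]
}}

```text
t: 7.7
tcp_pos: [0.5822, 0.1626, 0.302]
tcp_rot: [0.333, -3.122, 0.0]
wrist_force: [0.3, 0.2, -3.4]
opening: 0.136
gripper_force: 42.9
```

Request:
{"op": "carry_out", "data": {
  "deltas": [
    {"x": -0.4,"y": 1.0,"z": 0.0,"turn": 0.0},
    {"x": -0.4,"y": 0.9,"z": 0.0,"turn": 0.0},
    {"x": -0.2,"y": 0.6,"z": 0.0,"turn": 0.0},
    {"x": 0.0,"y": 0.23,"z": 0.0,"turn": 0.0},
    {"x": 0.0,"y": 0.0,"z": 0.0,"turn": 0.0},
    {"x": 0.0,"y": 0.0,"z": 0.0,"turn": 0.0},
    {"x": 0.0,"y": 0.0,"z": 0.0,"turn": 0.0}
  ]
}}

```text
t: 8.4
tcp_pos: [0.5992, 0.274, 0.3033]
tcp_rot: [0.33, -3.124, 0.001]
wrist_force: [0.0, 0.2, -3.3]
opening: 0.135
gripper_force: 42.9
```

```bash
python3 - <<'E'
from h import *; from workcell import bot
s=bot.state(); show(s)
f=bot.grab_frame("scene"); np.savez("s3.npz",**f); W=cloud(f).reshape(-1,3)
cv2.imwrite("pics/s3.png",cv2.resize(f["image"][60:220,270:440,::-1],(595,560),interpolation=cv2.INTER_CUBIC))
a=(W-PO)@EX; b=(W-PO)@EY; z=W[:,2]; tz=s["tcp_pos"][2]
m=(a<-.02)&(a>-.16)&(b<.06)&(b>-.13)&(z>tz-.038)&(z<tz-.02)
Q=np.stack([a,b],1)[m].astype(np.float32)*1000; print("rim in panel",m.sum(),cv2.minAreaRect(Q),np.median(z[m])-tz)
m=(a<-.02)&(a>-.16)&(b<.1)&(b>-.17)&(z>tz-.11)&(z<tz-.02)
print("caddy b", np.percentile(b[m],[1,99]),"a",np.percentile(a[m],[1,99]))
# panel plate in same picture
m=(a<.02)&(a>-.006)&(b<.0)&(b>-.17)&(z>.135)&(z<.184); print("plate a",m.sum(),np.median(a[m]))
f=bot.grab_frame("side"); W=cloud(f).reshape(-1,3); a=(W-PO)@EX; b=(W-PO)@EY; z=W[:,2]
m=(a<-.02)&(a>-.16)&(b<.06)&(b>-.13)&(z>tz-.038)&(z<tz-.02)
Q=np.stack([a,b],1)[m].astype(np.float32)*1000; print("rim in panel",m.sum(),cv2.minAreaRect(Q),np.median(z[m])-tz)
E
```

```text
t 8.40 tcp [0.5992 0.274  0.3033] yaw -167.95 tilt 0.036 panel [-91.6 -39.2 303.3] F [ 0.04  0.21 -3.32] Fp [ 0.19 -0.08] T [-0.038 -0.037 -0.036] open 0.135 g 42.85405218601227 j [ 0.43  0.42  0.26  1.42 -0.    0.22]
rim in panel 426 ((-87.60266876220703, -37.7902946472168), (111.75066375732422, 105.94354248046875), 89.84697723388672) -0.031711900456105446
caddy b [-0.09310437  0.01637042] a [-0.13934523 -0.03834832]
plate a 333 -0.00024202351406113392
rim in panel 1301 ((-86.21551513671875, -36.95041275024414), (111.41239929199219, 106.07464599609375), 89.68946075439453) -0.03143078329654536
```

View pics/s3.png

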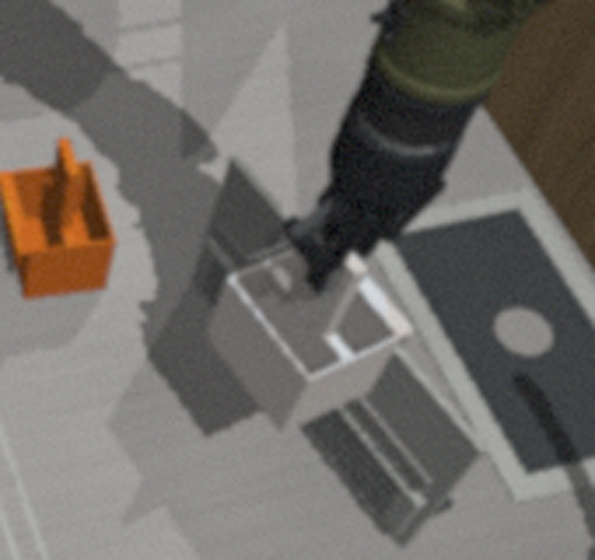

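The crop shows the caddy in hand, parallel to the panel, lip facing the plate at about (380,300). I'll descend in front of the plate and then close in.

Request:
{"op": "carry_out", "data": {
  "deltas": [
    {"x": 0.0,"y": 0.0,"z": 0.3,"turn": 0.0},
    {"x": 0.0,"y": 0.0,"z": 0.6,"turn": 0.0},
    {"x": 0.0,"y": 0.0,"z": 0.7,"turn": 0.0},
    {"x": 0.0,"y": 0.0,"z": 0.5,"turn": 0.0},
    {"x": 0.0,"y": 0.1,"z": 0.275,"turn": 0.0},
    {"x": 0.0,"y": 0.2,"z": 0.0,"turn": 0.0},
    {"x": 0.0,"y": 0.2,"z": 0.0,"turn": 0.0},
    {"x": 0.0,"y": 0.15,"z": 0.0,"turn": 0.0},
    {"x": 0.0,"y": 0.0,"z": 0.0,"turn": 0.0},
    {"x": 0.0,"y": 0.0,"z": 0.0,"turn": 0.0}
  ]
}}

```text
t: 9.5
tcp_pos: [0.5943, 0.3013, 0.2091]
tcp_rot: [-0.333, 3.123, 0.0]
wrist_force: [0.3, 0.5, -2.5]
opening: 0.136
gripper_force: 42.9
```

```bash
python3 - <<'E'
from h import *; from workcell import bot
s=bot.state(); show(s)
E
```

```text
t 9.50 tcp [0.5943 0.3013 0.2091] yaw -167.84 tilt 0.079 panel [-63.9 -40.1 209.1] F [ 0.33  0.55 -2.49] Fp [ 0.46 -0.44] T [-0.022  0.031  0.037] open 0.136 g 42.94334828853607 j [ 0.47  0.45  0.1   1.22 -0.    0.26]
```

Request:
{"op": "carry_out", "data": {
  "deltas": [
    {"x": 0.0,"y": 0.04,"z": 0.0,"turn": 0.0},
    {"x": 0.0,"y": 0.04,"z": 0.0,"turn": 0.0},
    {"x": 0.0,"y": 0.02,"z": 0.0,"turn": 0.0},
    {"x": 0.0,"y": 0.0,"z": 0.0,"turn": 0.0},
    {"x": 0.0,"y": 0.0,"z": 0.0,"turn": 0.0}
  ]
}}

```text
t: 10.0
tcp_pos: [0.5931, 0.3046, 0.2083]
tcp_rot: [0.332, -3.124, 0.0]
wrist_force: [0.6, 0.1, -3.1]
opening: 0.133
gripper_force: 42.9
```

```bash
python3 - <<'E'
from h import *; from workcell import bot
s=bot.state(); show(s)
E
```

```text
t 10.00 tcp [0.5931 0.3046 0.2083] yaw -167.88 tilt 0.004 panel [-60.4 -39.7 208.3] F [ 0.56  0.07 -3.1 ] Fp [-0.05 -0.56] T [-0.017 -0.062 -0.01 ] open 0.133 g 42.936826944351196 j [ 0.47  0.45  0.1   1.22 -0.    0.26]
```

Request:
{"op": "carry_out", "data": {
  "deltas": [
    {"x": 0.0,"y": 0.025,"z": 0.0,"turn": 0.0},
    {"x": 0.0,"y": 0.0,"z": 0.0,"turn": 0.0},
    {"x": 0.0,"y": 0.0,"z": 0.0,"turn": 0.0}
  ]
}}

```text
t: 10.3
tcp_pos: [0.5929, 0.3056, 0.2083]
tcp_rot: [-0.332, 3.124, -0.0]
wrist_force: [0.4, 0.1, -2.8]
opening: 0.134
gripper_force: 42.9
```

Request:
{"op": "carry_out", "data": {
  "deltas": [
    {"x": 0.0,"y": 0.015,"z": 0.0,"turn": 0.0},
    {"x": 0.0,"y": 0.0,"z": 0.0,"turn": 0.0},
    {"x": 0.0,"y": 0.0,"z": 0.0,"turn": 0.0}
  ]
}}

```text
t: 10.6
tcp_pos: [0.5928, 0.3062, 0.2083]
tcp_rot: [0.332, -3.124, 0.0]
wrist_force: [0.3, 0.4, -2.6]
opening: 0.137
gripper_force: 42.9
```

Request:
{"op": "carry_out", "data": {
  "deltas": [
    {"x": 0.0,"y": 0.015,"z": 0.0,"turn": 0.0},
    {"x": 0.0,"y": 0.0,"z": 0.0,"turn": 0.0},
    {"x": 0.0,"y": 0.0,"z": 0.0,"turn": 0.0}
  ]
}}

```text
t: 10.9
tcp_pos: [0.5926, 0.3068, 0.2083]
tcp_rot: [0.332, -3.124, -0.0]
wrist_force: [1.0, 0.0, -3.1]
opening: 0.132
gripper_force: 42.9
```

Request:
{"op": "carry_out", "data": {
  "deltas": [
    {"x": 0.0,"y": 0.0125,"z": 0.0,"turn": 0.0},
    {"x": 0.0,"y": 0.0,"z": 0.0,"turn": 0.0},
    {"x": 0.0,"y": 0.0,"z": 0.0,"turn": 0.0}
  ]
}}

```text
t: 11.2
tcp_pos: [0.5925, 0.3073, 0.2083]
tcp_rot: [0.332, -3.124, 0.0]
wrist_force: [-0.0, -0.1, -3.4]
opening: 0.135
gripper_force: 42.9
```

Request:
{"op": "carry_out", "data": {
  "deltas": [
    {"x": 0.0,"y": 0.0125,"z": 0.0,"turn": 0.0},
    {"x": 0.0,"y": 0.0,"z": 0.0,"turn": 0.0},
    {"x": 0.0,"y": 0.0,"z": 0.0,"turn": 0.0}
  ]
}}

```text
t: 11.5
tcp_pos: [0.5925, 0.3078, 0.2083]
tcp_rot: [-0.332, 3.124, 0.0]
wrist_force: [0.2, -0.7, -3.5]
opening: 0.134
gripper_force: 42.9
```

Request:
{"op": "carry_out", "data": {
  "deltas": [
    {"x": 0.0,"y": 0.0125,"z": 0.0,"turn": 0.0},
    {"x": 0.0,"y": 0.0,"z": 0.0,"turn": 0.0},
    {"x": 0.0,"y": 0.0,"z": 0.0,"turn": 0.0}
  ]
}}

```text
t: 11.8
tcp_pos: [0.5924, 0.3082, 0.2083]
tcp_rot: [-0.332, 3.124, -0.0]
wrist_force: [-0.4, -0.5, -3.6]
opening: 0.129
gripper_force: 42.9
```

Request:
{"op": "carry_out", "data": {
  "deltas": [
    {"x": 0.0,"y": 0.0125,"z": 0.0,"turn": 0.0},
    {"x": 0.0,"y": 0.0,"z": 0.0,"turn": 0.0},
    {"x": 0.0,"y": 0.0,"z": 0.0,"turn": 0.0}
  ]
}}

```text
t: 12.1
tcp_pos: [0.5924, 0.3084, 0.2083]
tcp_rot: [-0.332, 3.124, -0.001]
wrist_force: [-0.0, -3.2, -2.6]
opening: 0.136
gripper_force: 42.9
```

Contact with the back plate felt, about 3 N. I'll back off 1.2 mm and lower.

Request:
{"op": "carry_out", "data": {
  "deltas": [
    {"x": 0.0,"y": -0.03,"z": 0.0,"turn": 0.0},
    {"x": 0.0,"y": 0.0,"z": 0.1,"turn": 0.0},
    {"x": 0.0,"y": 0.0,"z": 0.2,"turn": 0.0},
    {"x": 0.0,"y": 0.0,"z": 0.2,"turn": 0.0},
    {"x": 0.0,"y": 0.0,"z": 0.15,"turn": 0.0},
    {"x": 0.0,"y": 0.0,"z": 0.1,"turn": 0.0},
    {"x": 0.0,"y": 0.0,"z": 0.0,"turn": 0.0},
    {"x": 0.0,"y": 0.0,"z": 0.0,"turn": 0.0}
  ]
}}

```text
t: 12.9
tcp_pos: [0.5925, 0.3076, 0.1783]
tcp_rot: [0.332, -3.124, -0.0]
wrist_force: [-0.2, 0.7, -3.9]
opening: 0.129
gripper_force: 42.8
```

Request:
{"op": "carry_out", "data": {
  "deltas": [
    {"x": 0.0,"y": 0.0,"z": 0.025,"turn": 0.0},
    {"x": 0.0,"y": 0.0,"z": 0.025,"turn": 0.0},
    {"x": 0.0,"y": 0.0,"z": 0.0,"turn": 0.0},
    {"x": 0.0,"y": 0.0,"z": 0.0,"turn": 0.0}
  ]
}}

```text
t: 13.3
tcp_pos: [0.5925, 0.3076, 0.1764]
tcp_rot: [-0.332, 3.124, 0.0]
wrist_force: [0.3, -0.2, -2.2]
opening: 0.131
gripper_force: 42.8
```

```bash
python3 - <<'E'
from h import *; from workcell import bot
s=bot.state(); show(s)
E
```

```text
t 13.30 tcp [0.5925 0.3076 0.1764] yaw -167.87 tilt 0.009 panel [-57.4 -39.8 176.4] F [ 0.25 -0.17 -2.2 ] Fp [-0.22 -0.21] T [ 0.002 -0.03  -0.004] open 0.131 g 42.84545123577118 j [ 0.48  0.47  0.05  1.15 -0.    0.27]
```

Request:
{"op": "carry_out", "data": {
  "deltas": [
    {"x": 0.0,"y": 0.0,"z": 0.025,"turn": 0.0},
    {"x": 0.0,"y": 0.0,"z": 0.025,"turn": 0.0},
    {"x": 0.0,"y": 0.0,"z": 0.0,"turn": 0.0}
  ]
}}

```text
t: 13.6
tcp_pos: [0.5924, 0.3075, 0.1741]
tcp_rot: [0.332, -3.124, 0.0]
wrist_force: [0.2, 0.5, -3.6]
opening: 0.134
gripper_force: 42.8
```

Request:
{"op": "carry_out", "data": {
  "deltas": [
    {"x": 0.0,"y": 0.0,"z": 0.025,"turn": 0.0},
    {"x": 0.0,"y": 0.0,"z": 0.025,"turn": 0.0},
    {"x": 0.0,"y": 0.0,"z": 0.0,"turn": 0.0}
  ]
}}

```text
t: 13.9
tcp_pos: [0.5924, 0.3075, 0.1721]
tcp_rot: [0.332, -3.124, 0.0]
wrist_force: [-0.2, 0.1, -3.5]
opening: 0.137
gripper_force: 42.8
```

Request:
{"op": "carry_out", "data": {
  "deltas": [
    {"x": 0.0,"y": 0.0,"z": 0.025,"turn": 0.0},
    {"x": 0.0,"y": 0.0,"z": 0.025,"turn": 0.0},
    {"x": 0.0,"y": 0.0,"z": 0.0,"turn": 0.0}
  ]
}}

```text
t: 14.2
tcp_pos: [0.5924, 0.3075, 0.1701]
tcp_rot: [0.332, -3.124, 0.0]
wrist_force: [0.0, 0.9, -3.0]
opening: 0.135
gripper_force: 42.8
```

Request:
{"op": "carry_out", "data": {
  "deltas": [
    {"x": 0.0,"y": 0.0,"z": 0.025,"turn": 0.0},
    {"x": 0.0,"y": 0.0,"z": 0.025,"turn": 0.0},
    {"x": 0.0,"y": 0.0,"z": 0.0,"turn": 0.0}
  ]
}}

```text
t: 14.5
tcp_pos: [0.5924, 0.3076, 0.1681]
tcp_rot: [0.332, -3.124, 0.0]
wrist_force: [-0.2, 0.1, -3.4]
opening: 0.142
gripper_force: 42.8
```

Request:
{"op": "carry_out", "data": {
  "deltas": [
    {"x": 0.0,"y": 0.0,"z": 0.025,"turn": 0.0},
    {"x": 0.0,"y": 0.0,"z": 0.025,"turn": 0.0},
    {"x": 0.0,"y": 0.0,"z": 0.0,"turn": 0.0}
  ]
}}

```text
t: 14.8
tcp_pos: [0.5924, 0.3075, 0.1661]
tcp_rot: [0.332, -3.124, 0.0]
wrist_force: [0.8, -0.2, -3.3]
opening: 0.138
gripper_force: 42.8
```

Request:
{"op": "carry_out", "data": {
  "deltas": [
    {"x": 0.0,"y": 0.0,"z": 0.025,"turn": 0.0},
    {"x": 0.0,"y": 0.0,"z": 0.025,"turn": 0.0},
    {"x": 0.0,"y": 0.0,"z": 0.0,"turn": 0.0}
  ]
}}

```text
t: 15.1
tcp_pos: [0.5924, 0.3075, 0.1641]
tcp_rot: [0.332, -3.124, 0.0]
wrist_force: [-0.5, -0.1, -3.2]
opening: 0.137
gripper_force: 42.8
```

Request:
{"op": "carry_out", "data": {
  "deltas": [
    {"x": 0.0,"y": 0.0,"z": 0.025,"turn": 0.0},
    {"x": 0.0,"y": 0.0,"z": 0.025,"turn": 0.0},
    {"x": 0.0,"y": 0.0,"z": 0.0,"turn": 0.0}
  ]
}}

```text
t: 15.4
tcp_pos: [0.5924, 0.3075, 0.1621]
tcp_rot: [0.332, -3.124, 0.0]
wrist_force: [0.2, 0.4, -3.2]
opening: 0.136
gripper_force: 42.8
```

Request:
{"op": "carry_out", "data": {
  "deltas": [
    {"x": 0.0,"y": 0.0,"z": 0.025,"turn": 0.0},
    {"x": 0.0,"y": 0.0,"z": 0.0,"turn": 0.0},
    {"x": 0.0,"y": 0.0,"z": 0.0,"turn": 0.0}
  ]
}}

```text
t: 15.7
tcp_pos: [0.5925, 0.3076, 0.1613]
tcp_rot: [0.332, -3.124, 0.0]
wrist_force: [-0.1, 0.1, -3.3]
opening: 0.136
gripper_force: 42.8
```

Request:
{"op": "carry_out", "data": {
  "deltas": [
    {"x": 0.0,"y": 0.0,"z": 0.02,"turn": 0.0},
    {"x": 0.0,"y": 0.0,"z": 0.0,"turn": 0.0},
    {"x": 0.0,"y": 0.0,"z": 0.0,"turn": 0.0}
  ]
}}

```text
t: 16.0
tcp_pos: [0.5925, 0.3076, 0.1604]
tcp_rot: [0.332, -3.124, 0.0]
wrist_force: [-0.0, -0.1, -3.4]
opening: 0.137
gripper_force: 42.8
```

Request:
{"op": "carry_out", "data": {
  "deltas": [
    {"x": 0.0,"y": 0.0,"z": 0.02,"turn": 0.0},
    {"x": 0.0,"y": 0.0,"z": 0.0,"turn": 0.0},
    {"x": 0.0,"y": 0.0,"z": 0.0,"turn": 0.0}
  ]
}}

```text
t: 16.3
tcp_pos: [0.5924, 0.3076, 0.1596]
tcp_rot: [0.332, -3.124, 0.0]
wrist_force: [-0.5, 0.8, -3.6]
opening: 0.129
gripper_force: 42.8
```

Request:
{"op": "carry_out", "data": {
  "deltas": [
    {"x": 0.0,"y": 0.0,"z": 0.02,"turn": 0.0},
    {"x": 0.0,"y": 0.0,"z": 0.0,"turn": 0.0},
    {"x": 0.0,"y": 0.0,"z": 0.0,"turn": 0.0}
  ]
}}

```text
t: 16.6
tcp_pos: [0.5925, 0.3076, 0.1589]
tcp_rot: [0.332, -3.124, 0.0]
wrist_force: [-0.3, 0.2, -3.5]
opening: 0.132
gripper_force: 42.8
```

Request:
{"op": "carry_out", "data": {
  "deltas": [
    {"x": 0.0,"y": 0.0,"z": 0.015,"turn": 0.0},
    {"x": 0.0,"y": 0.0,"z": 0.0,"turn": 0.0},
    {"x": 0.0,"y": 0.0,"z": 0.0,"turn": 0.0}
  ]
}}

```text
t: 16.9
tcp_pos: [0.5925, 0.3076, 0.1583]
tcp_rot: [0.332, -3.124, 0.0]
wrist_force: [-0.2, -0.2, -3.4]
opening: 0.136
gripper_force: 42.8
```

Request:
{"op": "carry_out", "data": {
  "deltas": [
    {"x": 0.0,"y": 0.0,"z": 0.015,"turn": 0.0},
    {"x": 0.0,"y": 0.0,"z": 0.0,"turn": 0.0},
    {"x": 0.0,"y": 0.0,"z": 0.0,"turn": 0.0}
  ]
}}

```text
t: 17.2
tcp_pos: [0.5925, 0.3076, 0.1577]
tcp_rot: [0.332, -3.124, 0.0]
wrist_force: [-0.3, -0.1, -3.2]
opening: 0.136
gripper_force: 42.8
```

Request:
{"op": "carry_out", "data": {
  "deltas": [
    {"x": 0.0,"y": 0.0,"z": 0.015,"turn": 0.0},
    {"x": 0.0,"y": 0.0,"z": 0.0,"turn": 0.0},
    {"x": 0.0,"y": 0.0,"z": 0.0,"turn": 0.0}
  ]
}}

```text
t: 17.5
tcp_pos: [0.5925, 0.3076, 0.157]
tcp_rot: [0.332, -3.124, 0.0]
wrist_force: [-0.7, -0.7, -2.9]
opening: 0.135
gripper_force: 42.8
```

Request:
{"op": "carry_out", "data": {
  "deltas": [
    {"x": 0.0,"y": 0.0,"z": 0.015,"turn": 0.0},
    {"x": 0.0,"y": 0.0,"z": 0.0,"turn": 0.0},
    {"x": 0.0,"y": 0.0,"z": 0.0,"turn": 0.0}
  ]
}}

```text
t: 17.8
tcp_pos: [0.5925, 0.3076, 0.1565]
tcp_rot: [0.332, -3.124, 0.0]
wrist_force: [0.4, -0.0, -2.6]
opening: 0.139
gripper_force: 42.8
```

Request:
{"op": "carry_out", "data": {
  "deltas": [
    {"x": 0.0,"y": 0.0,"z": 0.015,"turn": 0.0},
    {"x": 0.0,"y": 0.0,"z": 0.0,"turn": 0.0},
    {"x": 0.0,"y": 0.0,"z": 0.0,"turn": 0.0}
  ]
}}

```text
t: 18.1
tcp_pos: [0.5925, 0.3076, 0.1559]
tcp_rot: [0.332, -3.124, -0.0]
wrist_force: [-0.4, -0.4, -3.2]
opening: 0.136
gripper_force: 42.8
```

Request:
{"op": "carry_out", "data": {
  "deltas": [
    {"x": 0.0,"y": 0.0,"z": 0.015,"turn": 0.0},
    {"x": 0.0,"y": 0.0,"z": 0.0,"turn": 0.0},
    {"x": 0.0,"y": 0.0,"z": 0.0,"turn": 0.0}
  ]
}}

```text
t: 18.4
tcp_pos: [0.5924, 0.3076, 0.1553]
tcp_rot: [0.332, -3.124, 0.0]
wrist_force: [1.1, 0.1, -3.9]
opening: 0.137
gripper_force: 42.8
```

```bash
python3 - <<'E'
from h import *; from workcell import bot
s=bot.state(); show(s)
E
```

```text
t 18.40 tcp [0.5924 0.3076 0.1553] yaw -167.87 tilt 0.005 panel [-57.3 -39.7 155.3] F [ 1.11  0.13 -3.88] Fp [-0.11 -1.11] T [ 0.031 -0.045  0.003] open 0.137 g 42.84615933895111 j [0.48 0.48 0.02 1.11 0.   0.27]
```

Request:
{"op": "carry_out", "data": {
  "deltas": [
    {"x": 0.0,"y": 0.0,"z": 0.0175,"turn": 0.0},
    {"x": 0.0,"y": 0.0,"z": 0.0,"turn": 0.0},
    {"x": 0.0,"y": 0.0,"z": 0.0,"turn": 0.0}
  ]
}}

```text
t: 18.7
tcp_pos: [0.5926, 0.3076, 0.1547]
tcp_rot: [-0.332, 3.124, 0.0]
wrist_force: [0.3, -0.4, -3.2]
opening: 0.139
gripper_force: 42.9
```

Request:
{"op": "carry_out", "data": {
  "deltas": [
    {"x": 0.0,"y": 0.0,"z": 0.0175,"turn": 0.0},
    {"x": 0.0,"y": 0.0,"z": 0.0,"turn": 0.0},
    {"x": 0.0,"y": 0.0,"z": 0.0,"turn": 0.0}
  ]
}}

```text
t: 19.0
tcp_pos: [0.5926, 0.3075, 0.1545]
tcp_rot: [-0.332, 3.123, 0.0]
wrist_force: [-1.8, -2.9, 3.9]
opening: 0.136
gripper_force: 43.9
```

Request:
{"op": "carry_out", "data": {
  "deltas": [
    {"x": 0.0,"y": 0.0,"z": 0.0175,"turn": 0.0},
    {"x": 0.0,"y": 0.0,"z": 0.0,"turn": 0.0},
    {"x": 0.0,"y": 0.0,"z": 0.0,"turn": 0.0}
  ]
}}

```text
t: 19.3
tcp_pos: [0.5927, 0.3075, 0.1545]
tcp_rot: [-0.331, 3.123, 0.0]
wrist_force: [-3.1, -4.3, 7.5]
opening: 0.138
gripper_force: 44.5
```

Contact at lip height ≈ 0.120, which matches the rail seen at 0.121. I'll ease off the load and check.

Request:
{"op": "carry_out", "data": {
  "deltas": [
    {"x": 0.0,"y": 0.0,"z": -0.0125,"turn": 0.0},
    {"x": 0.0,"y": 0.0,"z": 0.0,"turn": 0.0},
    {"x": 0.0,"y": 0.0,"z": 0.0,"turn": 0.0}
  ]
}}

```text
t: 19.6
tcp_pos: [0.5926, 0.3075, 0.1545]
tcp_rot: [-0.332, 3.123, 0.0]
wrist_force: [-2.2, -3.4, 7.0]
opening: 0.134
gripper_force: 44.4
```

```bash
python3 - <<'E'
from h import *; from workcell import bot
s=bot.state(); show(s)
f=bot.grab_frame("scene"); W=cloud(f).reshape(-1,3)
cv2.imwrite("pics/s4.png",cv2.resize(f["image"][95:220,310:420,::-1],(528,600),interpolation=cv2.INTER_CUBIC))
a=(W-PO)@EX; b=(W-PO)@EY; z=W[:,2]; tz=s["tcp_pos"][2]
m=(a<-.01)&(a>-.12)&(b<.06)&(b>-.13)&(z>tz-.038)&(z<tz-.02)
Q=np.stack([a,b],1)[m].astype(np.float32)*1000; print("rim in panel",m.sum(),cv2.minAreaRect(Q),np.median(z[m])-tz)
print("b pct",np.percentile(b[m],[0,1,99,100]))
m=(b>.05)&(b<.09)&(a<-.02)&(a>-.06)&(z>.12)&(z<.184); print("stop b",m.sum(),np.percentile(b[m],[0,10,50,90]) if m.sum() else 0)
E
```

```text
t 19.60 tcp [0.5926 0.3075 0.1545] yaw -167.88 tilt 0.039 panel [-57.5 -39.9 154.5] F [-2.25 -3.36  7.  ] Fp [-2.8   2.91] T [-0.316  0.595  0.06 ] open 0.134 g 44.38274323940277 j [ 0.48  0.48  0.01  1.11 -0.    0.27]
rim in panel 280 ((-57.43606948852539, -35.71907043457031), (94.77554321289062, 183.01119995117188), 0.04559418931603432) -0.032389903229346
b pct [-0.12718871 -0.11810524  0.04303092  0.05582306]
stop b 100 [0.06857153 0.06966783 0.07082568 0.07328013]
```

View pics/s4.png

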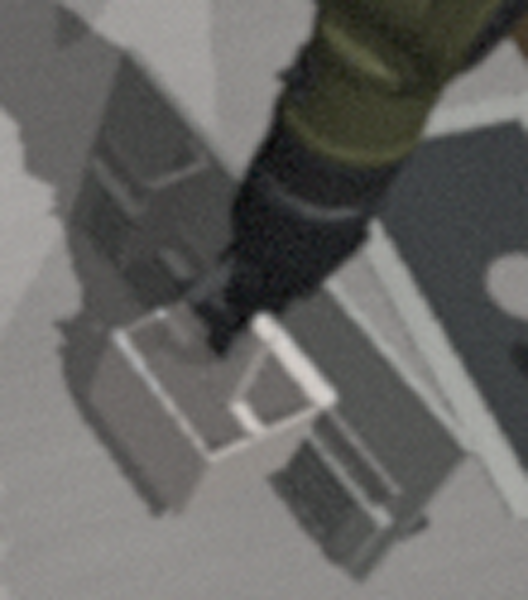

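Request:
{"op": "carry_out", "data": {
  "deltas": [
    {"x": 0.0,"y": 0.0,"z": -0.0125,"turn": 0.0},
    {"x": 0.0,"y": 0.0,"z": 0.0,"turn": 0.0},
    {"x": 0.0,"y": 0.0,"z": 0.0,"turn": 0.0}
  ]
}}

```text
t: 19.95
tcp_pos: [0.5926, 0.3075, 0.1545]
tcp_rot: [-0.332, 3.124, -0.0]
wrist_force: [-1.6, -3.2, 5.2]
opening: 0.13
gripper_force: 44.2
```

Request:
{"op": "carry_out", "data": {
  "deltas": [
    {"x": 0.0,"y": 0.0,"z": -0.0075,"turn": 0.0},
    {"x": 0.0,"y": 0.0,"z": 0.0,"turn": 0.0},
    {"x": 0.0,"y": 0.0,"z": 0.0,"turn": 0.0}
  ]
}}

```text
t: 20.25
tcp_pos: [0.5926, 0.3075, 0.1545]
tcp_rot: [-0.332, 3.124, -0.0]
wrist_force: [-0.2, -4.0, 4.3]
opening: 0.131
gripper_force: 44.0
```

Request:
{"op": "carry_out", "data": {
  "deltas": [
    {"x": 0.0,"y": 0.0,"z": -0.0075,"turn": 0.0},
    {"x": 0.0,"y": -0.005,"z": 0.0,"turn": 0.0},
    {"x": 0.0,"y": 0.0,"z": 0.0,"turn": 0.0}
  ]
}}

```text
t: 20.55
tcp_pos: [0.5926, 0.3075, 0.1546]
tcp_rot: [0.332, -3.124, -0.0]
wrist_force: [0.8, -0.6, -0.3]
opening: 0.138
gripper_force: 43.7
```

Request:
{"op": "carry_out", "data": {
  "deltas": [
    {"x": 0.05,"y": 0.0,"z": 0.0,"turn": 0.0},
    {"x": 0.05,"y": 0.0,"z": 0.0,"turn": 0.0},
    {"x": 0.0,"y": 0.0,"z": 0.0,"turn": 0.0},
    {"x": 0.0,"y": 0.0,"z": 0.0,"turn": 0.0}
  ]
}}

```text
t: 20.95
tcp_pos: [0.5883, 0.3068, 0.1546]
tcp_rot: [0.332, -3.124, -0.001]
wrist_force: [0.6, 0.7, -1.5]
opening: 0.131
gripper_force: 43.2
```

```bash
python3 - <<'E'
from h import *; from workcell import bot
s=bot.state(); show(s)
E
```

```text
t 20.95 tcp [0.5883 0.3068 0.1546] yaw -167.86 tilt 0.032 panel [-57.3 -35.5 154.6] F [ 0.61  0.7  -1.47] Fp [ 0.56 -0.75] T [ 0.268 -0.173 -0.031] open 0.131 g 43.241724371910095 j [0.48 0.47 0.   1.1  0.   0.27]
```

Request:
{"op": "carry_out", "data": {
  "deltas": [
    {"x": 0.1,"y": 0.0,"z": 0.0,"turn": 0.0},
    {"x": 0.1,"y": 0.0,"z": 0.0,"turn": 0.0},
    {"x": 0.1,"y": 0.0,"z": 0.0,"turn": 0.0},
    {"x": 0.1,"y": 0.0,"z": 0.0,"turn": 0.0},
    {"x": 0.1,"y": 0.0,"z": 0.0,"turn": 0.0},
    {"x": 0.0,"y": 0.0,"z": 0.0,"turn": 0.0}
  ]
}}

```text
t: 21.55
tcp_pos: [0.568, 0.302, 0.1547]
tcp_rot: [0.332, -3.123, 0.001]
wrist_force: [-1.2, -0.2, -1.6]
opening: 0.131
gripper_force: 43.2
```

Request:
{"op": "carry_out", "data": {
  "deltas": [
    {"x": 0.1,"y": 0.0,"z": 0.0,"turn": 0.0},
    {"x": 0.1,"y": 0.0,"z": 0.0,"turn": 0.0},
    {"x": 0.1,"y": 0.0,"z": 0.0,"turn": 0.0},
    {"x": 0.1,"y": 0.0,"z": 0.0,"turn": 0.0},
    {"x": 0.05,"y": 0.0,"z": 0.0,"turn": 0.0},
    {"x": 0.0,"y": 0.0,"z": 0.0,"turn": 0.0},
    {"x": 0.0,"y": 0.0,"z": 0.0,"turn": 0.0}
  ]
}}

```text
t: 22.25
tcp_pos: [0.5514, 0.2985, 0.1547]
tcp_rot: [0.332, -3.124, 0.0]
wrist_force: [-0.1, 0.1, -4.4]
opening: 0.135
gripper_force: 42.9
```

```bash
python3 - <<'E'
from h import *; from workcell import bot
s=bot.state(); show(s)
E
```

```text
t 22.25 tcp [0.5514 0.2985 0.1547] yaw -167.87 tilt 0.010 panel [-57.4   2.4 154.7] F [-0.15  0.06 -4.4 ] Fp [0.09 0.13] T [0.027 0.001 0.012] open 0.135 g 42.868496775627136 j [ 0.5   0.4  -0.1   1.07 -0.    0.28]
```

Request:
{"op": "carry_out", "data": {
  "deltas": [
    {"x": 0.05,"y": 0.0,"z": 0.0075,"turn": 0.0},
    {"x": 0.05,"y": 0.0,"z": 0.0,"turn": 0.0},
    {"x": 0.05,"y": 0.0,"z": 0.0,"turn": 0.0},
    {"x": 0.0,"y": 0.0,"z": 0.0,"turn": 0.0},
    {"x": 0.0,"y": 0.0,"z": 0.0,"turn": 0.0}
  ]
}}

```text
t: 22.75
tcp_pos: [0.5454, 0.2973, 0.1546]
tcp_rot: [0.332, -3.124, -0.0]
wrist_force: [-0.7, 0.0, -1.1]
opening: 0.135
gripper_force: 43.3
```

Request:
{"op": "carry_out", "data": {
  "deltas": [
    {"x": 0.025,"y": 0.0,"z": 0.0,"turn": 0.0},
    {"x": 0.0,"y": 0.0,"z": 0.0,"turn": 0.0},
    {"x": 0.0,"y": 0.0,"z": 0.0,"turn": 0.0}
  ]
}}

```text
t: 23.05
tcp_pos: [0.5448, 0.2971, 0.1546]
tcp_rot: [-0.332, 3.124, 0.0]
wrist_force: [0.1, 0.2, -2.0]
opening: 0.136
gripper_force: 43.3
```

Request:
{"op": "carry_out", "data": {
  "deltas": [
    {"x": 0.02,"y": 0.0,"z": 0.0,"turn": 0.0},
    {"x": 0.0,"y": 0.0,"z": 0.0,"turn": 0.0},
    {"x": 0.0,"y": 0.0,"z": 0.0,"turn": 0.0}
  ]
}}

```text
t: 23.35
tcp_pos: [0.544, 0.297, 0.1546]
tcp_rot: [-0.332, 3.124, 0.0]
wrist_force: [1.3, 0.3, -0.6]
opening: 0.134
gripper_force: 43.3
```

Request:
{"op": "carry_out", "data": {
  "deltas": [
    {"x": 0.02,"y": 0.0,"z": 0.0,"turn": 0.0},
    {"x": 0.0,"y": 0.0,"z": 0.0,"turn": 0.0},
    {"x": 0.0,"y": 0.0,"z": 0.0,"turn": 0.0}
  ]
}}

```text
t: 23.65
tcp_pos: [0.5431, 0.2968, 0.1546]
tcp_rot: [-0.332, 3.124, 0.0]
wrist_force: [0.6, 0.5, -0.0]
opening: 0.137
gripper_force: 43.3
```

Request:
{"op": "carry_out", "data": {
  "deltas": [
    {"x": 0.02,"y": 0.0,"z": 0.0,"turn": 0.0},
    {"x": 0.0,"y": 0.0,"z": 0.0,"turn": 0.0},
    {"x": 0.0,"y": 0.0,"z": 0.0,"turn": 0.0}
  ]
}}

```text
t: 23.95
tcp_pos: [0.5423, 0.2966, 0.1546]
tcp_rot: [-0.332, 3.124, 0.0]
wrist_force: [1.3, -0.0, -0.6]
opening: 0.136
gripper_force: 43.4
```

Request:
{"op": "carry_out", "data": {
  "deltas": [
    {"x": 0.015,"y": 0.0,"z": 0.0,"turn": 0.0},
    {"x": 0.0,"y": 0.0,"z": 0.0,"turn": 0.0},
    {"x": 0.0,"y": 0.0,"z": 0.0,"turn": 0.0}
  ]
}}

```text
t: 24.25
tcp_pos: [0.5418, 0.2965, 0.1546]
tcp_rot: [-0.332, 3.124, 0.0]
wrist_force: [1.2, -0.6, 0.5]
opening: 0.135
gripper_force: 43.4
```

Request:
{"op": "carry_out", "data": {
  "deltas": [
    {"x": 0.015,"y": 0.0,"z": 0.0,"turn": 0.0},
    {"x": 0.0,"y": 0.0,"z": 0.0,"turn": 0.0},
    {"x": 0.0,"y": 0.0,"z": 0.0,"turn": 0.0}
  ]
}}

```text
t: 24.55
tcp_pos: [0.5411, 0.2964, 0.1546]
tcp_rot: [-0.332, 3.124, 0.0]
wrist_force: [1.7, 0.5, 0.2]
opening: 0.132
gripper_force: 43.5
```

Request:
{"op": "carry_out", "data": {
  "deltas": [
    {"x": 0.015,"y": 0.0,"z": 0.0,"turn": 0.0},
    {"x": 0.0,"y": 0.0,"z": 0.0,"turn": 0.0},
    {"x": 0.0,"y": 0.0,"z": 0.0,"turn": 0.0}
  ]
}}

```text
t: 24.85
tcp_pos: [0.5405, 0.2962, 0.1546]
tcp_rot: [-0.332, 3.124, 0.0]
wrist_force: [1.7, 0.8, 1.1]
opening: 0.139
gripper_force: 43.5
```

Request:
{"op": "carry_out", "data": {
  "deltas": [
    {"x": 0.015,"y": 0.0,"z": 0.0,"turn": 0.0},
    {"x": 0.0,"y": 0.0,"z": 0.0,"turn": 0.0},
    {"x": 0.0,"y": 0.0,"z": 0.0,"turn": 0.0}
  ]
}}

```text
t: 25.15
tcp_pos: [0.54, 0.2961, 0.1546]
tcp_rot: [-0.332, 3.124, 0.0]
wrist_force: [1.3, -0.2, 0.7]
opening: 0.136
gripper_force: 43.4
```

Request:
{"op": "carry_out", "data": {
  "deltas": [
    {"x": 0.015,"y": 0.0,"z": 0.0,"turn": 0.0},
    {"x": 0.0,"y": 0.0,"z": 0.0,"turn": 0.0},
    {"x": 0.0,"y": 0.0,"z": 0.0,"turn": 0.0}
  ]
}}

```text
t: 25.45
tcp_pos: [0.5398, 0.2961, 0.1547]
tcp_rot: [-0.332, 3.123, 0.0]
wrist_force: [4.5, 1.0, 0.4]
opening: 0.132
gripper_force: 43.2
```

Request:
{"op": "carry_out", "data": {
  "deltas": [
    {"x": 0.015,"y": 0.0,"z": 0.0,"turn": 0.0},
    {"x": 0.0,"y": 0.0,"z": 0.0,"turn": 0.0},
    {"x": 0.0,"y": 0.0,"z": 0.0,"turn": 0.0}
  ]
}}

```text
t: 25.75
tcp_pos: [0.5396, 0.2961, 0.1548]
tcp_rot: [-0.331, 3.122, 0.0]
wrist_force: [5.6, 1.4, -0.7]
opening: 0.134
gripper_force: 43.2
```

Firm light contact with the stop (about 5 N). I'll hold briefly, ease off, then open partially so the fingers stay clear of the plate.

Request:
{"op": "carry_out", "data": {
  "deltas": [
    {"x": 0.0,"y": 0.0,"z": 0.0,"turn": 0.0},
    {"x": 0.0,"y": 0.0,"z": 0.0,"turn": 0.0},
    {"x": 0.0,"y": 0.0,"z": 0.0,"turn": 0.0},
    {"x": -0.01,"y": 0.0,"z": 0.0,"turn": 0.0},
    {"x": 0.0,"y": 0.0,"z": 0.0,"turn": 0.0}
  ]
}}

```text
t: 26.25
tcp_pos: [0.5397, 0.2961, 0.1547]
tcp_rot: [-0.332, 3.123, 0.0]
wrist_force: [5.0, 1.3, -0.2]
opening: 0.131
gripper_force: 43.5
```

Request:
{"op": "carry_out", "data": {
  "deltas": [
    {"x": 0.0,"y": 0.0,"z": 0.0,"turn": 0.0},
    {"x": 0.0,"y": 0.0,"z": 0.0,"turn": 0.0},
    {"x": 0.0,"y": 0.0,"z": 0.0,"turn": 0.0},
    {"x": 0.0,"y": 0.0,"z": 0.0,"turn": 0.0},
    {"x": 0.0,"y": 0.0,"z": 0.0,"turn": 0.0},
    {"x": 0.0,"y": 0.0,"z": 0.0,"turn": 0.0}
  ],
  "jaw": -0.1,
  "force": 20
}}

```text
t: 26.85
tcp_pos: [0.539, 0.2959, 0.1544]
tcp_rot: [0.332, -3.124, 0.0]
wrist_force: [0.4, -0.2, -0.4]
opening: 0.449
gripper_force: 0.0
```

```bash
python3 - <<'E'
from h import *; from workcell import bot
s=bot.state(); show(s)
f=bot.grab_frame("wrist"); cv2.imwrite("pics/w5.png",f["image"][:,:,::-1])
E
```

```text
t 26.85 tcp [0.539  0.2959 0.1544] yaw -167.87 tilt 0.016 panel [-57.3  15.  154.4] F [ 0.35 -0.15 -0.37] Fp [-0.22 -0.31] T [-0.012 -0.069  0.064] open 0.449 g 0.0 j [ 0.5   0.38 -0.13  1.06  0.    0.29]
```

View pics/w5.png

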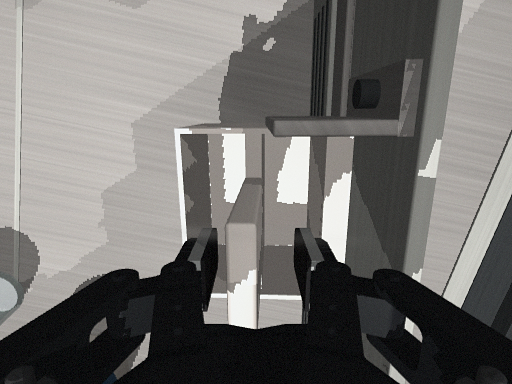

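The caddy is released and hangs with its end at the stop, near (330,127). Both fingers are clear of the handle, so I'll withdraw upward.

Request:
{"op": "carry_out", "data": {
  "deltas": [
    {"x": 0.0,"y": -0.04,"z": -0.05,"turn": 0.0},
    {"x": 0.0,"y": 0.0,"z": -0.15,"turn": 0.0},
    {"x": 0.0,"y": 0.0,"z": -0.4,"turn": 0.0},
    {"x": 0.0,"y": 0.0,"z": -0.7,"turn": 0.0},
    {"x": 0.0,"y": 0.0,"z": -0.8,"turn": 0.0},
    {"x": 0.0,"y": 0.0,"z": -0.8,"turn": 0.0},
    {"x": 0.0,"y": 0.0,"z": -0.4,"turn": 0.0},
    {"x": 0.0,"y": 0.0,"z": 0.0,"turn": 0.0},
    {"x": 0.0,"y": 0.0,"z": 0.0,"turn": 0.0}
  ]
}}

```text
t: 27.8
tcp_pos: [0.5395, 0.2944, 0.2864]
tcp_rot: [-0.332, 3.124, 0.0]
wrist_force: [-0.9, 0.5, -0.1]
opening: 0.449
gripper_force: 0.0
```

```bash
python3 - <<'E'
from h import *; from workcell import bot
s=bot.state(); show(s); tz=s["tcp_pos"]
f=bot.grab_frame("wrist"); cv2.imwrite("pics/w6.png",f["image"][:,:,::-1])
M=f["tool_from_camera"]; P=cloud(f).reshape(-1,3); P=P[~np.isnan(P[:,0])]; P=P@M[:3,:3].T+M[:3,3]
X=P@tool(s)[0].T+s["tcp_pos"]; a=(X-PO)@EX; b=(X-PO)@EY; z=X[:,2]
m=(np.abs(b-.015)<.07)&(a<-.005)&(a>-.12)&(z>.115)&(z<.135); print("rim",m.sum(),cv2.minAreaRect(np.stack([a,b],1)[m].astype(np.float32)*1000),np.median(z[m]))
m=m&(a>-.012); print("lip",m.sum(),np.median(z[m]))
m=(np.abs(b-.015)<.04)&(a<-.03)&(a>-.09)&(z>.17)&(z<.21); print("handle",m.sum(),cv2.minAreaRect(np.stack([a,b],1)[m].astype(np.float32)*1000),z[m].max())
m=(b>.05)&(b<.1)&(a<-.02)&(a>-.06)&(z>.175)&(z<.195); print("stop top b",np.percentile(b[m],[1,50,99]))
E
```

```text
t 27.80 tcp [0.5395 0.2944 0.2864] yaw -167.88 tilt 0.025 panel [-58.9  14.8 286.4] F [-0.94  0.53 -0.12] Fp [0.72 0.8 ] T [ 0.084  0.032 -0.025] open 0.449 g 0.0 j [0.5  0.33 0.1  1.34 0.   0.29]
rim 2381 ((-53.70635223388672, 20.967700958251953), (97.3320083618164, 127.11524200439453), 0.012046023271977901) 0.12388636700118069
lip 751 0.12560776973208637
handle 1011 ((-60.767005920410156, 15.53442668914795), (49.536808013916016, 12.994545936584473), 89.74647521972656) 0.19725098916726808
stop top b [0.07071898 0.0734521  0.0761474 ]
```

View pics/w6.png

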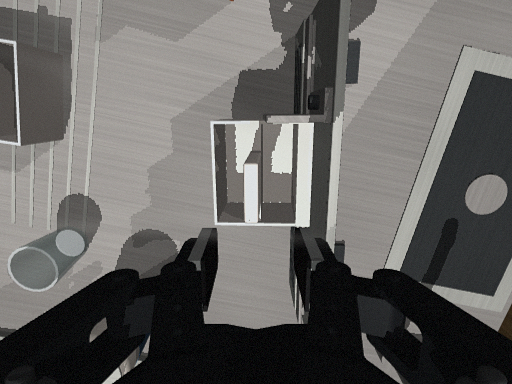

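The caddy hangs parallel to the panel at (262,172), with its end at 70.5 mm against the stop face at about 70.7 mm. It leans about 0.05 rad and the gripper is clear, so I'm handing in.

```bash
python3 -c "
from workcell import bot; print(bot.finish_job())"
```

```text
the job is handed in; nothing more can be done
None
```

The lipped caddy is hooked on the rail, was pressed lightly against the end stop with about 5 N, and has been released to hang there; the job is handed in at about 28 s, and no verdict was returned.

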